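Release the locked lid stay and shut the specimen drawer

TASK

The seed collection has been looked at and its lidded specimen drawer can be shut: take the steel folding stay beside the lid hinge by its elbow knob and lift it out of its lock, then bring the glazed lid down gently until it is fully shut. Do not force the lid against the locked stay or let it slam, and leave the tins in the drawer and the jar, hand lens and forceps around it where they are.

Things in the scene. Friction and masses are not known exactly. Their poses are not given: they have to be found in the camera images.
- drawer: Open wooden specimen drawer standing fixed on the bench, 280 (x) x 280 (y) x 75 mm high, walls 10 mm. Origin: centre of its underside on the bench. The lid hinge runs along its x axis on top of the +y wall; the drawer front with a label and wire pull is the -y side; z is up. The stay is just inside its +x wall.
- hinge_mid (a point): Middle of the lid's hinge line, on the outer top edge of the drawer's +y wall, 75 mm above the bench; axes parallel to the drawer's. The hinge is stiff (friction about 0.6 N m): the 0.36 kg lid stays at whatever angle it is left. With the stay unlocked, less than 5 N at the free edge swings it.
- lid (a joint): Lid angle, rad: 0 = fully shut on the rim; 1.74 = leaning 10 degrees back past upright, held by the locked stay, as at the start. The lid is a wooden frame 280 x 280 mm, 16 mm thick, strips 28 mm wide round a glass pane set 5 mm below the frame's outer face. It turns about the hinge line, where its inner face meets its rear edge.
- lid_edge (a point): Middle of the strip along the lid's free edge, on its outer face, 266 mm from the hinge line measured along the lid and 14 mm from the free edge. y axis: towards the hinge; z axis: out of the lid's outer face (up when shut; away from the drawer front when the lid stands open).
- stay (a joint): Angle, rad, of the stay's lower bar above level: 2.55 = locked (both bars in line, elbow resting on its stop 6 mm below straight: pushing cannot shut the lid). It falls as the elbow is lifted up and towards the front: below 2.39 out of lock; 1.57 = bar upright, lid at about 1.35; 0 = folded under the shut lid. Once unlocked the stay folds by itself as the lid comes down.
- stay_pivot (a point): Fixed lower pivot of the stay, inside the drawer's +x wall, 150 mm from the hinge line towards the front and 12 mm below the rim. The elbow knob moves on an arc of 80 mm radius about it, in a plane parallel to the drawer's y-z plane. Axes parallel to the drawer's.
- stay_knob (a point): Centre of the stay's elbow knob, a steel roller 18 mm in diameter and 19 mm long, axis along the hinge: pinch its two end faces (along the drawer's x) from above. Flat bars 13 x 4 mm meet in it: the lower (80 mm) from the pivot, the upper (120 mm) to the lid. Locked, it is 107 mm above the bench; lifting takes 3 to 8 N. Its axes turn with the lower bar.
- tin_a_mid (a point): Centre of a loose round aluminium tin, 50 mm in diameter and 34 mm high, lying in the drawer; leave it.
- tin_b_mid (a point): Centre of a second such tin in the drawer; leave it.
- seed_jar_mid (a point): Centre of a loose brown glass jar, 64 mm in diameter and 85 mm high, standing in front of the drawer; leave it.
- magnifier_mid (a point): Centre of the lens of a loose hand lens, 64 mm in diameter with an 85 mm handle, lying in front of the drawer; leave it.
- forceps_mid (a point): Middle of loose steel forceps, 140 mm long, lying behind the drawer's hinge side; leave them.

How it is judged (in metres and radians):
On the way:
1. the stay's elbow has been lifted out of its lock, the lid still standing open (value of joint stay below 2.25 rad and value of joint lid above 0.6 rad), for 0.1 s.
At the end, for the whole second after the job is handed in: The lid lies fully shut on the drawer (lid angle below 0.03 rad, 8 mm at its free edge) and at rest, the stay folded flat under it (stay angle below 0.25 rad); the tins, jar, lens and forceps are within 30 mm of where they were (value of joint lid below 0.03 rad and value of joint stay below 0.25 rad and velocity of joint lid below 0.05 rad/s); the robot touches nothing.
It fails at once if the lid is forced against the locked stay with more than 40 N (value of joint stay above 2.45 rad and contact force between anything else and lid above 40 N).
It fails at once if the lid slams: within 6 degrees of shut it still moves faster than 2 rad/s (0.5 m/s at its edge) (value of joint lid below 0.1 rad and velocity of joint lid below -2 rad/s).
It fails at once if a tin in the drawer is shifted by more than 30 mm (distance of any of tin_a_mid, tin_b_mid from where it was at the start of the episode above 0.03 m).
It fails at once if the jar, hand lens or forceps are shifted by more than 30 mm (distance of any of seed_jar_mid, magnifier_mid, forceps_mid from where it was at the start of the episode above 0.03 m).
It also fails if it takes over 56 s, if anything falls off the work surface, if the arm or the gripper's body presses on something with over 40 N, if the wrist force passes 120 N, or if a joint passes its speed limit or range.

ROBOT

A 6-joint arm with a two-finger parallel gripper is mounted at the origin on the work surface. World frame = base frame: x ahead of the robot, y to its left, z up, the work surface at z = 0. Lengths are in m, angles in degrees, forces in N, time in s.
With the tool pointing down it reaches from about 0.4 to 0.925 m from the base axis. Payload 3.4 kg.
Tool frame: the origin (TCP) lies at the very end of the fingers, on their centre line; the grasp point (between the pads) lies 19 mm behind it; y points along the fingers, x is the direction in which the jaws open and shut, and the axes are right-handed (so a half turn about y gives the same grasp; the last joint's range is limited). The gripper opens to 85 mm and grips with 20 to 120 N. Pads are 22 mm wide; open, the fingers measure 114 mm over their backs; the gripper's body (76 mm by 85 mm) begins 54 mm behind the grasp point. The pads swing forward as they close: fully open they stand 13 mm farther back than shut.
Start: joints at [-72.622, 17.578, 86.31, -0, 76.112, -4.211], TCP at [0.212, -0.535, 0.231] pointing down, gripper open.
Joint ranges: [-179.03, 179.03], [-60, 130.46], [8.19, 133.38], [-81.62, 261.62], [5.75, 156.47], [-153.77, 153.77]. Speed limits (degrees/s): [147.25, 147.25, 180, 180, 180, 180].

INTERFACE

Orientations are given as [roll, pitch, yaw] about the fixed x, y, z axes, in that order (R = Rz(yaw) Ry(pitch) Rx(roll)).
In Python, from station import manip gives the robot as it stands. The module is installed in compiled form; this text tells all that it offers.
- The arm moves only by the shell command python3 -m handwheel 'ROWS'. ROWS is JSON, a list of rows, each a list of 3 entries, a list of its own where there are three numbers: the turn, a rotation vector about the tool's x, y, z in units of 90 degrees (1.0 is 90 degrees), then the shift along the tool's x, y, z in units of 300 mm (1.0 is 300 mm), then the opening, from 0 (shut) to 1 (fully open). A call has 1 to 10 rows; each row is the pose to reach, as a shift and turn from the pose commanded when the call began, along the tool's axes at that moment; what a row does not reach only later rows make up. A row lasts 1/10 s, in which the tool goes at most 50 mm and 8.59 degrees, less where a joint would pass 70% of its speed; a pose out of reach is approached as far as the arm can. A call with a number of a shift or a turn outside -1 to 1 is refused whole. A call with a gripper value outside its range is refused whole. The fingers move at their own pace and stop on an object; the grip force is fixed at half the most. Time passes only in rows, so rows that repeat a pose let the fingers close. It gives the time, the measured TCP pose, the force and the opening at its end, in the units of the state.
- manip.read_state(): the state, without advancing time (a new reading comes with each control period).
- manip.capture(name): name is "scene" or "top" or "wrist"; returns the picture (480x640x3 uint8, red, green, blue); there is no depth.
- manip.get_calibration(name): a dict with "mtx" (3x3 intrinsics, pixels), "R" (3x3) and "t" (3): a world point X has camera coordinates R X + t. Camera axes: x right, y down, z forward; pixel columns grow to the right and rows downward; lengths in m; the calibration is good to about 2 mm. A picture is of the moment at which its call begins: read the wrist's pose just before it. get_calibration takes no time and is no camera call; for the wrist camera it gives the pose at the moment of the call.
- manip.close_job(): hands the job in, once; it reports no verdict.
Trained networks look in the newest picture that a camera, given by its name, has taken for a name from the list of things; names that differ only in an ending like _2 or _b are one class to them, and where a whole thing is asked for, a point or a joint stands for the part that bears it (a point fixed in the world has none). Each returns a list of dicts, best first, with "score" (0 to 1); they miss things now and then, are a little off and sometimes report something else, mostly with a low value. They report only what shows in the picture. A call takes as long as a camera call.
- manip.silhouettes(camera, label): "mask" (480x640 bool, what is visible of it) and "extent" ([left, top, right, bottom] in pixels, round what is visible of it).
The state is a dict: "clock": time; "q": joint angles; "joint_vel": joint speeds; "tau": joint torques, N m; "tool_pos": TCP position; "ee_rot": TCP orientation; "ft_force": force on the tool from outside, world axes, zero at the start; "moment": the same for the moment, N m; "finger_gap": finger opening in m.
Only numpy, scipy, OpenCV 4.12 (cv2) and the standard library are available. Lean on these libraries where they do the work, as an engineer would, in place of code of your own. Each camera call takes 0.05 s, during which the arm holds its last target.

## Working session

There is one attempt and no reset: what is moved stays moved. The work goes in short steps, Python scripts to look and compute and a shell command to move; the robot and the scene stay as the last step left them, time stands still between calls to the robot, and variables do not carry over. Pictures are saved under pics/ and viewed, and the job is handed in when it is done.

```bash
mkdir -p pics; ls; python3 - <<'E'
from station import manip
import cv2
s=manip.read_state();print(s)
for c in ["scene","top","wrist"]:
    im=manip.capture(c);cv2.imwrite(f"pics/{c}0.png",im[:,:,::-1])
    k=manip.get_calibration(c);print(c,k)
E
```

```text
pics
{'clock': 0.0, 'q': array([-7.26227637e+01,  1.76230941e+01,  8.63832788e+01, -4.23543939e-04,
        7.61128174e+01, -4.21194050e+00]), 'joint_vel': array([ 0.07236863,  0.0295634 ,  0.0147763 , -0.04561075, -0.08086418,
        0.14180558]), 'tau': array([ 3.72818595e-04, -4.57552171e+01, -2.51916522e+01, -5.18826328e-04,
        1.30624574e-02, -1.83005210e-05]), 'tool_pos': array([ 0.21132767, -0.53399941,  0.23037675]), 'ee_rot': array([-89.99165577,   0.11889859, -68.41071249]), 'ft_force': array([-0.18831065,  0.33641426, -0.18443472]), 'moment': array([-0.03677573, -0.01395519,  0.03190577]), 'finger_gap': 0.0851751155714894}
scene {'mtx': array([[462.70784621,   0.        , 328.46648976],
       [  0.        , 462.70784621, 245.8752442 ],
       [  0.        ,   0.        ,   1.        ]]), 'R': array([[-8.78944419e-01, -4.76924202e-01, -1.17425443e-04],
       [-3.49947023e-01,  6.45099878e-01, -6.79251963e-01],
       [ 3.24027452e-01, -5.96983629e-01, -7.33905142e-01]]), 't': array([0.49003243, 0.22916768, 0.89135644])}
top {'mtx': array([[540.41994276,   0.        , 326.17738689],
       [  0.        , 540.41994276, 243.78078613],
       [  0.        ,   0.        ,   1.        ]]), 'R': array([[ 0.01038678, -0.99988952,  0.01063309],
       [-0.99257629, -0.01159829, -0.12106938],
       [ 0.12117933, -0.00929663, -0.9925871 ]]), 't': array([0.02847298, 0.55881148, 1.03857377])}
wrist {'mtx': array([[423.81408767,   0.        , 313.9555928 ],
       [  0.        , 423.81408767, 240.16697032],
       [  0.        ,   0.        ,   1.        ]]), 'R': array([[ 0.36827678, -0.92971545, -0.00118541],
       [-0.87872295, -0.34849364,  0.32618731],
       [-0.30367449, -0.11908557, -0.94530441]]), 't': array([-0.57281195, -0.04320956,  0.38036255])}
```

View pics/scene0.png

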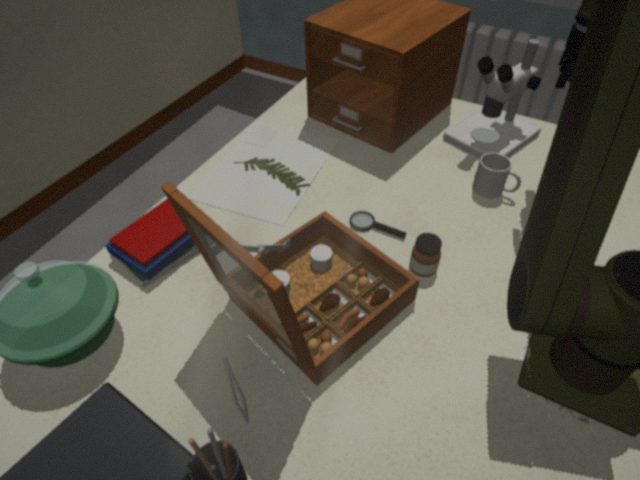

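View pics/top0.png

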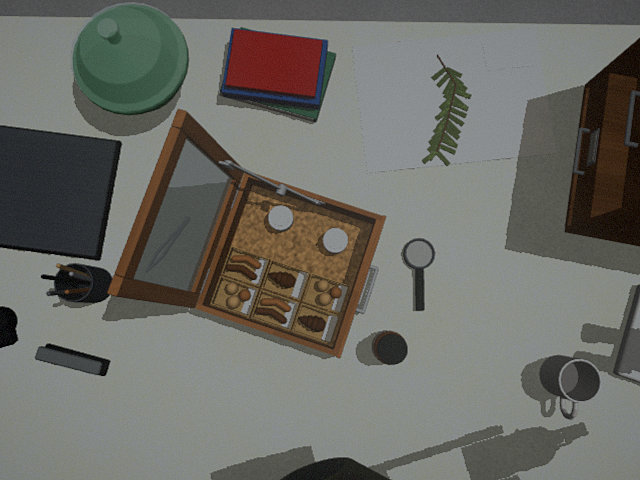

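View pics/wrist0.png

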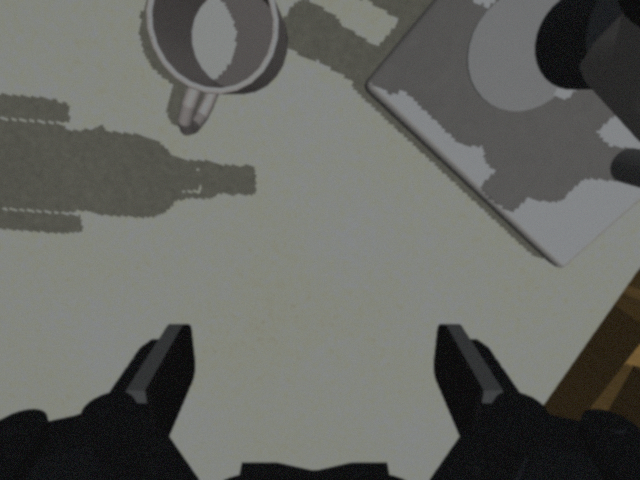

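```bash
cat > h.py <<'E'
import numpy as np,cv2
from station import manip
from scipy.optimize import least_squares
def cal(c):
    k=manip.get_calibration(c);return k["mtx"],k["R"],k["t"]
def proj(C,X):
    K,R,t=C;p=(np.atleast_2d(X)@R.T+t)@K.T;return p[:,:2]/p[:,2:]
def unproj(C,uv,z):
    K,R,t=C;d=R.T@np.linalg.solve(K,[uv[0],uv[1],1]);o=-R.T@t
    return o+d*(z-o[2])/d[2]
E
python3 - <<'E'
from h import *
T=cal("top");S=cal("scene")
for n,uv in dict(fp=(385,216),fm=(340,356),hm=(203,308),hp=(245,178)).items(): print(n,unproj(T,uv,.075))
for uv in [(325,213),(418,283),(316,378)]: print(unproj(S,uv,.075))
# loc = drawer local corners (x,y,z)
L=np.array([[.14,-.14,.075],[-.14,-.14,.075],[-.14,.14,.075]])
ob=[(T,L[:2],[(385,216),(340,356)]),(S,L,[(325,213),(418,283),(316,378)])]
def W(p,L):
    c,s=np.cos(p[2]),np.sin(p[2]);return np.c_[p[0]+c*L[:,0]-s*L[:,1],p[1]+s*L[:,0]+c*L[:,1],L[:,2]]
f=lambda p:np.concatenate([(proj(C,W(p,l))-np.array(u)).ravel() for C,l,u in ob])
r=least_squares(f,[.55,.05,0]);print(r.x,np.degrees(r.x[2]),r.fun)
p=r.x
K=np.array([[0.12,.14-.15-.08*np.cos(np.pi-2.55)*-1,.063+.08*np.sin(2.55)]])
print("knob",W(p,K),proj(T,W(p,K)),proj(S,W(p,K)))
for c in("top","scene"):
  for l in("stay_knob","stay","drawer","lid"):
    for d in manip.silhouettes(c,l)[:2]: 
        m=d["mask"];ys,xs=np.nonzero(m);print(c,l,round(d["score"],2),d["extent"],xs.mean(),ys.mean())
im=manip.capture("top")[130:330,100:400];cv2.imwrite("pics/tz.png",cv2.resize(im[:,:,::-1],None,fx=2.6,fy=2.6,interpolation=cv2.INTER_CUBIC))
im=manip.capture("scene")[170:390,160:440];cv2.imwrite("pics/sz.png",cv2.resize(im[:,:,::-1],None,fx=2.6,fy=2.6,interpolation=cv2.INTER_CUBIC))
E
```

```text
fp [ 0.60853711 -0.07746407  0.075     ]
fm [0.343368  0.0071151 0.075    ]
hm [0.42938741 0.26481148 0.075     ]
hp [0.67969782 0.19327756 0.075     ]
[ 0.60309246 -0.0671622   0.075     ]
[0.33941177 0.02377621 0.075     ]
[0.41833422 0.30124342 0.075     ]
[ 0.51512233  0.10855353 -0.30670121] -17.57268472832702 [-5.34306479  1.07313044 -5.51938551  2.12507381 -1.21645822 -0.46022537
  1.15872528 -2.19547597  2.01144051 -9.3817908 ]
knob [[0.64655182 0.12609584 0.1076147 ]] [[278.10464698 191.59286698]] [[260.81447724 251.32826723]]
top stay_knob 0.73 [224.1, 159.4, 320.1, 203.1] 272.99328859060404 183.4675615212528
top stay 0.8 [225.2, 160.4, 316.3, 200.5] 270.17605633802816 182.2300469483568
top drawer 0.59 [105.5, 108.9, 384.3, 361.4] 245.5670027844611 245.88459354978238
top drawer 0.48 [270.4, 204.3, 293.3, 233.8] 281.2528735632184 217.71455938697318
top lid 0.64 [107.9, 107.3, 246.5, 308.1] 178.78749671657474 218.15734173890203
scene stay_knob 0.62 [246.9, 242.8, 284.9, 254.6] 263.49122807017545 247.62456140350878
scene stay 0.61 [240.7, 242.8, 286.7, 257.9] 262.2027972027972 247.67132867132867
scene lid 0.96 [160.1, 180.6, 314.2, 370.1] 242.65439955727726 275.8284449363586
```

View pics/tz.png

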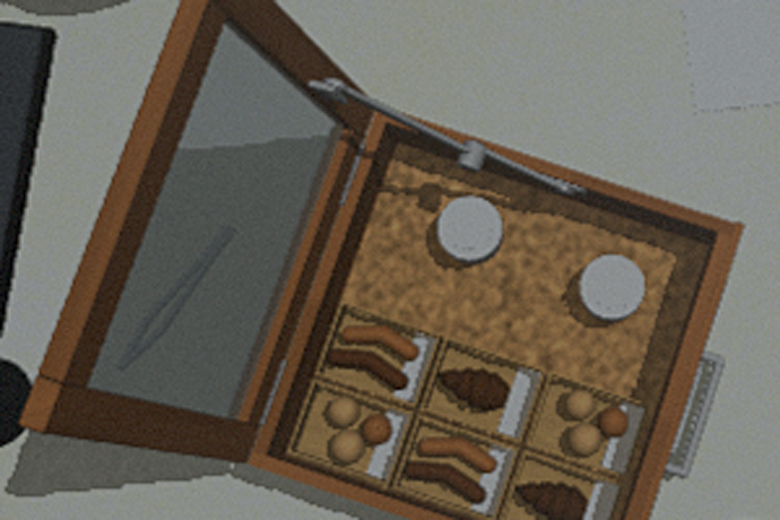

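View pics/sz.png

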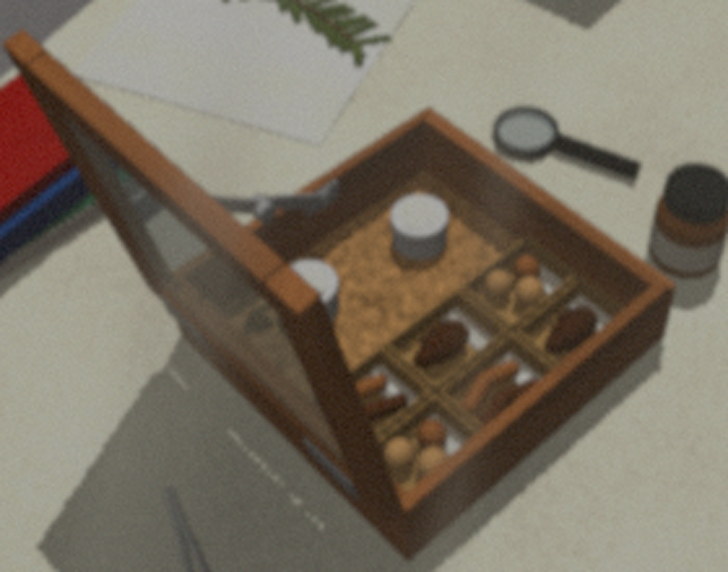

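```bash
cat >> h.py <<'E'
def W(p,L):
    L=np.atleast_2d(L);c,s=np.cos(p[2]),np.sin(p[2]);return np.c_[p[0]+c*L[:,0]-s*L[:,1],p[1]+s*L[:,0]+c*L[:,1],L[:,2]]
def tri(obs):
    f=lambda X:np.concatenate([proj(C,X)[0]-u for C,u in obs])
    r=least_squares(f,[.6,.1,.1]);return r.x,r.fun
E
python3 - <<'E'
from h import *
T=cal("top");S=cal("scene")
L=np.array([[.14,-.14,.075],[-.14,-.14,.075],[-.14,.14,.075]])
ob=[(T,L,[(385.4,216.2),(340,356),(196,307)]),(S,L,[(324.6,212.3),(418.5,281.5),(315.8,366)])]
f=lambda p:np.concatenate([(proj(C,W(p,l))-np.array(u)).ravel() for C,l,u in ob])
r=least_squares(f,[.55,.05,0]);print(r.x,np.degrees(r.x[2]),r.fun.round(1))
p=r.x
X,e=tri([(T,(281.5,190)),(S,(261.2,249.6))]);print("knob tri",X,e)
print("top at z .107",unproj(T,(281.5,190),.107))
c,s=np.cos(p[2]),np.sin(p[2]);d=X[:2]-p[:2];print("local",c*d[0]+s*d[1],-s*d[0]+c*d[1])
print("expected local y",.14-.15+.08*np.cos(np.pi-2.55))
# draw overlays
im=manip.capture("top").copy()
for q in W(p,[[.14,-.14,.075],[-.14,-.14,.075],[-.14,.14,.075],[.14,.14,.075],[.12,.0564,.1076],[.12,-.01,.063]]):
    u=proj(T,q)[0];cv2.circle(im,tuple(int(round(v)) for v in u),1,(0,255,0),-1)
cv2.imwrite("pics/ov.png",cv2.resize(im[130:370,100:400,::-1],None,fx=2.4,fy=2.4,interpolation=cv2.INTER_CUBIC))
print(manip.read_state()["clock"])
E
```

```text
[ 0.51909801  0.10148795 -0.32077515] -18.379062020865927 [-1.4  0.2 -3.   0.7 -0.3  0.4  0.3 -2.1  0.2 -2.8  0.6 -1.7]
knob tri [0.65016399 0.11998576 0.10509947] [ 0.01523609  0.03284007 -0.0390561  -0.0073725 ]
top at z .107 [0.64980203 0.11987123 0.107     ]
local 0.11854807187411705 0.0588796591728693
expected local y 0.05640428281881779
0.7
```

View pics/ov.png

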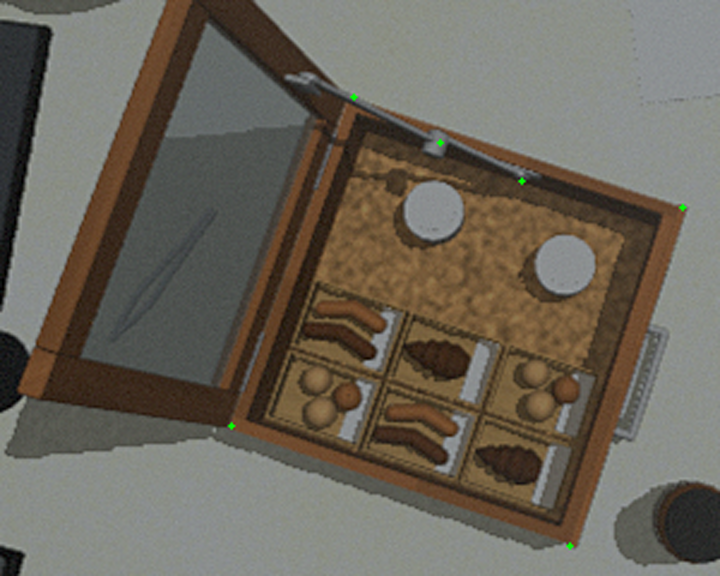

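```bash
cat >> h.py <<'E'
from scipy.spatial.transform import Rotation as Ro
P=np.array([0.519,0.1015,np.radians(-18.4)])
def go(X,yaw=-18.4,pitch=0,roll=-90):
    s=manip.read_state();R0=Ro.from_euler("xyz",s["ee_rot"],degrees=True)
    R1=Ro.from_euler("xyz",[roll,pitch,yaw],degrees=True)
    print("turn",((R0.inv()*R1).as_rotvec(degrees=True)/90).round(3),"shift",(R0.inv().apply(np.array(X)-s["tool_pos"])/.3).round(3))
    print(s["clock"],s["tool_pos"].round(4),s["ee_rot"].round(1),s["ft_force"].round(1),round(s["finger_gap"],4))
def loc(X):
    c,s=np.cos(P[2]),np.sin(P[2]);d=np.array(X)[:2]-P[:2];return np.array([c*d[0]+s*d[1],-s*d[0]+c*d[1],X[2]])
E
python3 -c "
from h import *
go([.65,.12,.25])
go([.43,-.207,.25])"
```

```text
turn [ 0.    -0.556  0.   ] shift [-1.492 -0.062  2.162]
0.7 [ 0.2116 -0.5347  0.2313] [-90.   -0.  -68.4] [-0.7 -0.   0.4] 0.0853
turn [ 0.    -0.556  0.   ] shift [-0.748 -0.062  1.079]
0.7 [ 0.2116 -0.5347  0.2313] [-90.   -0.  -68.4] [-0.7 -0.   0.4] 0.0853
```

```bash
python3 -m handwheel '[[[0,-0.09,0],[-0.09,-0.06,0.13],1],[[0,-0.18,0],[-0.18,-0.06,0.26],1],[[0,-0.27,0],[-0.27,-0.06,0.39],1],[[0,-0.36,0],[-0.36,-0.06,0.52],1],[[0,-0.45,0],[-0.45,-0.06,0.65],1],[[0,-0.556,0],[-0.54,-0.06,0.78],1],[[0,-0.556,0],[-0.6,-0.06,0.87],1],[[0,-0.556,0],[-0.6,-0.06,0.87],1],[[0,-0.556,0],[-0.6,-0.06,0.87],1]]'; python3 -c "
from h import *
go([.65,.12,.25])"
```

```text
clock: 1.6
tool_pos: [0.3883, -0.2709, 0.2495]
ee_rot: [-90.0, -0.0, -18.3]
ft_force: [-0.0, 0.9, 0.8]
finger_gap: 0.0856
turn [0.001 0.002 0.   ] shift [ 0.42  -0.003  1.511]
1.6 [ 0.3883 -0.2709  0.2495] [-90.   -0.  -18.3] [-0.   0.9  0.8] 0.0856
```

```bash
python3 -m handwheel '[[[0,0,0],[0.04,0,0.14],0.6],[[0,0,0],[0.08,0,0.28],0.6],[[0,0,0],[0.12,0,0.42],0.6],[[0,0,0],[0.16,0,0.56],0.6],[[0,0,0],[0.20,0,0.7],0.6],[[0,0,0],[0.24,0,0.84],0.6],[[0,0,0],[0.28,0,0.98],0.6],[[0,0,0],[0.28,0,1.0],0.6],[[0,0,0],[0.28,0,1.0],0.6]]'
python3 -m handwheel '[[[0,0,0],[0.04,0,0.12],0.6],[[0,0,0],[0.08,0,0.24],0.6],[[0,0,0],[0.12,0,0.36],0.6],[[0,0,0],[0.14,0,0.48],0.6],[[0,0,0],[0.14,0,0.51],0.6],[[0,0,0],[0.14,0,0.51],0.6]]'; python3 - <<'E'
from h import *
go([.65,.12,.25])
C=cal("wrist");im=manip.capture("wrist");
print(proj(C,[.65,.12,.107]))
cv2.imwrite("pics/w1.png",im[:,:,::-1])
for d in manip.silhouettes("wrist","stay_knob")[:2]: print(d["score"],d["extent"])
im=manip.capture("top");cv2.imwrite("pics/t1.png",im[:,:,::-1])
E
```

```text
clock: 2.5
tool_pos: [0.5627, -0.0135, 0.2488]
ee_rot: [-90.1, 0.0, -18.3]
ft_force: [-0.7, -0.5, 0.1]
finger_gap: 0.0512
clock: 3.1
tool_pos: [0.6502, 0.1177, 0.2488]
ee_rot: [-90.1, 0.1, -18.4]
ft_force: [-0.6, 0.2, -0.0]
finger_gap: 0.0512
turn [ 0.001  0.    -0.001] shift [-0.003 -0.004  0.007]
3.1 [0.6502 0.1177 0.2488] [-90.1   0.1 -18.4] [-0.6  0.2 -0. ] 0.0512
[[314.78979491 218.91747712]]
0.87 [297.9, 50.7, 328.9, 290.1]
0.5 [2.0, 0.6, 366.0, 91.4]
```

View pics/w1.png

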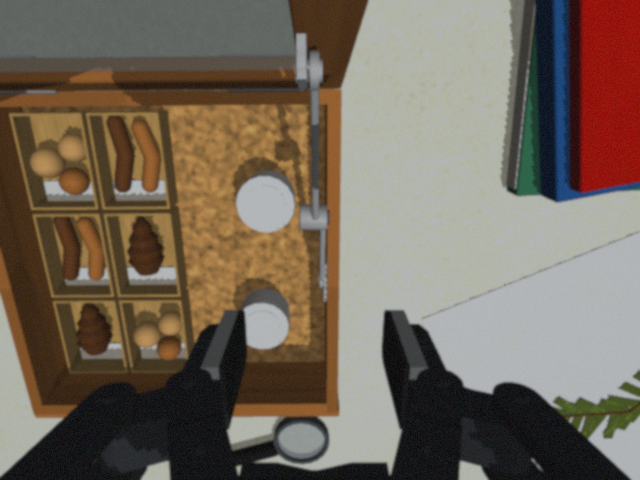

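```bash
python3 -m handwheel '[[[0,0,0],[0,0.1,0.01],0.6],[[0,0,0],[0,0.2,0.01],0.6],[[0,0,0],[0,0.3,0.01],0.6],[[0,0,0],[0,0.4,0.01],0.6],[[0,0,0],[0,0.46,0.01],0.6],[[0,0,0],[0,0.5,0.01],0.6],[[0,0,0],[0,0.53,0.01],0.6],[[0,0,0],[0,0.53,0.01],0.6]]'; python3 - <<'E'
from h import *
go([.65,.12,.09])
im=manip.capture("wrist");
cv2.imwrite("pics/w2.png",im[:,:,::-1])
im=manip.capture("scene")[130:370,140:460];cv2.imwrite("pics/s2.png",cv2.resize(im[:,:,::-1],None,fx=2.4,fy=2.4,interpolation=cv2.INTER_CUBIC))
E
```

```text
clock: 4.05
tool_pos: [0.6507, 0.1209, 0.0897]
ee_rot: [-90.0, 0.1, -18.4]
ft_force: [-0.0, -0.1, 0.1]
finger_gap: 0.0516
turn [ 0.    -0.    -0.001] shift [-0.001 -0.001 -0.004]
4.05 [0.6507 0.1209 0.0897] [-90.    0.1 -18.4] [-0.  -0.1  0.1] 0.0516
```

View pics/w2.png

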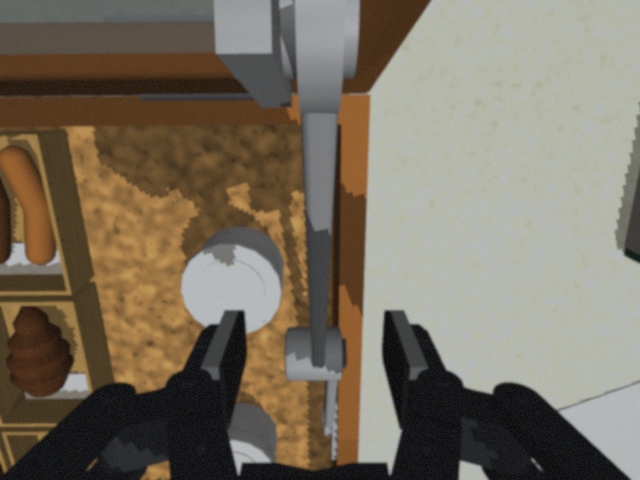

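View pics/s2.png

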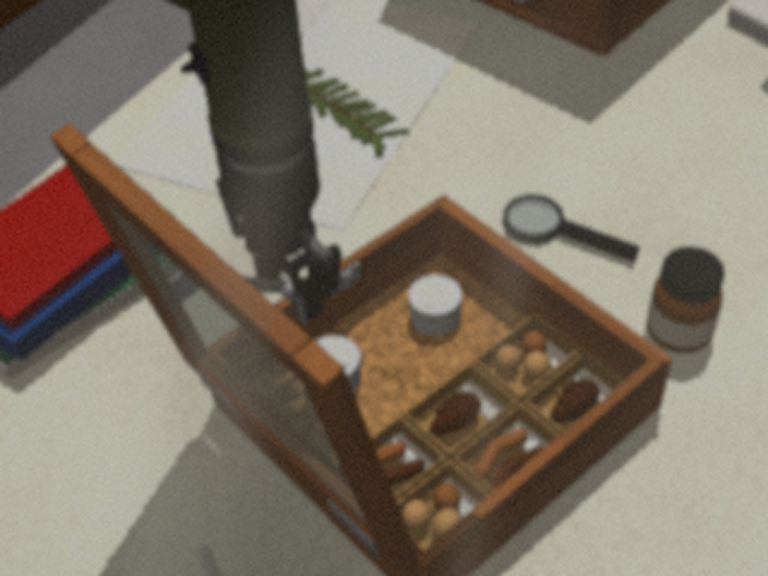

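```bash
python3 - <<'E'
from h import *
C=cal("wrist");s=manip.read_state();p=s["tool_pos"]
print(proj(C,p+[0,0,.019]),proj(C,p+[0,0,.017]))
E
python3 -m handwheel '[[[0,0,0],[0,0,0],0.3],[[0,0,0],[0,0,0],0.1],[[0,0,0],[0,0,0],0],[[0,0,0],[0,0,0],0],[[0,0,0],[0,0,0],0],[[0,0,0],[0,0,0],0],[[0,0,0],[0,0,0],0]]'; python3 - <<'E'
from h import *
im=manip.capture("wrist");
cv2.imwrite("pics/w3.png",im[:,:,::-1])
E
```

```text
[[318.33725521 357.26142842]] [[318.27102757 353.85655115]]
clock: 4.85
tool_pos: [0.651, 0.1223, 0.0916]
ee_rot: [-90.0, -0.0, -18.4]
ft_force: [-2.9, 0.5, 6.3]
finger_gap: 0.0176
```

View pics/w3.png

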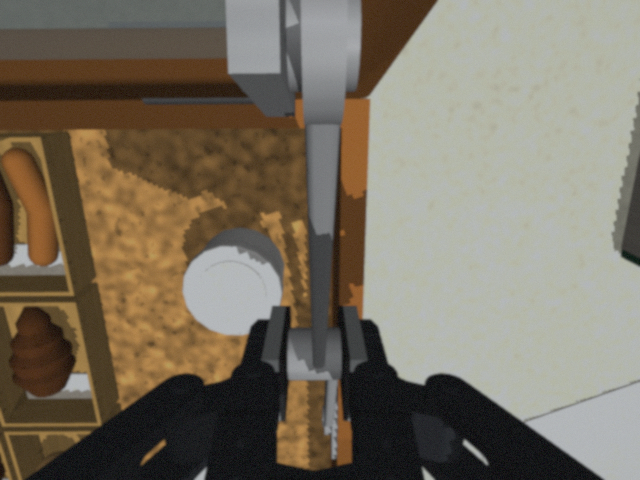

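```bash
python3 -m handwheel '[[[0,0,0],[0,-0.016,-0.012],0],[[0,0,0],[0,-0.031,-0.025],0],[[0,0,0],[0,-0.046,-0.039],0],[[0,0,0],[0,-0.059,-0.054],0],[[0,0,0],[0,-0.071,-0.069],0],[[0,0,0],[0,-0.081,-0.087],0],[[0,0,0],[0,-0.09,-0.105],0],[[0,0,0],[0,-0.099,-0.123],0],[[0,0,0],[0,-0.099,-0.123],0]]'; python3 - <<'E'
from h import *
im=manip.capture("wrist");
cv2.imwrite("pics/w4.png",im[:,:,::-1])
im=manip.capture("scene")[130:370,140:460];cv2.imwrite("pics/s4.png",cv2.resize(im[:,:,::-1],None,fx=2.4,fy=2.4,interpolation=cv2.INTER_CUBIC))
E
```

```text
clock: 5.8
tool_pos: [0.6397, 0.0879, 0.1195]
ee_rot: [-89.8, 0.0, -18.4]
ft_force: [0.8, 4.8, -4.6]
finger_gap: 0.0179
```

View pics/w4.png

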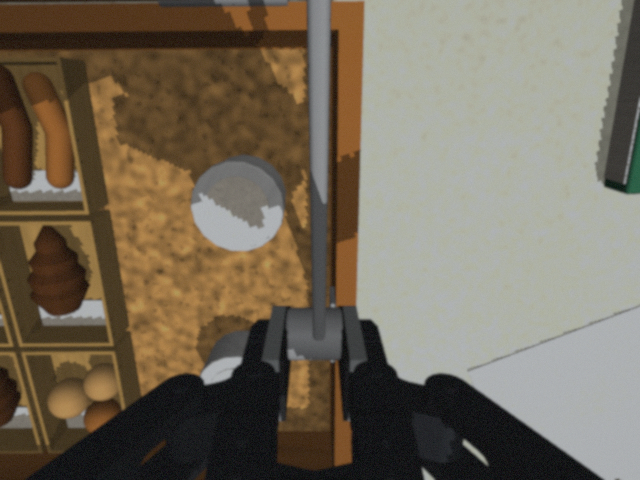

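View pics/s4.png

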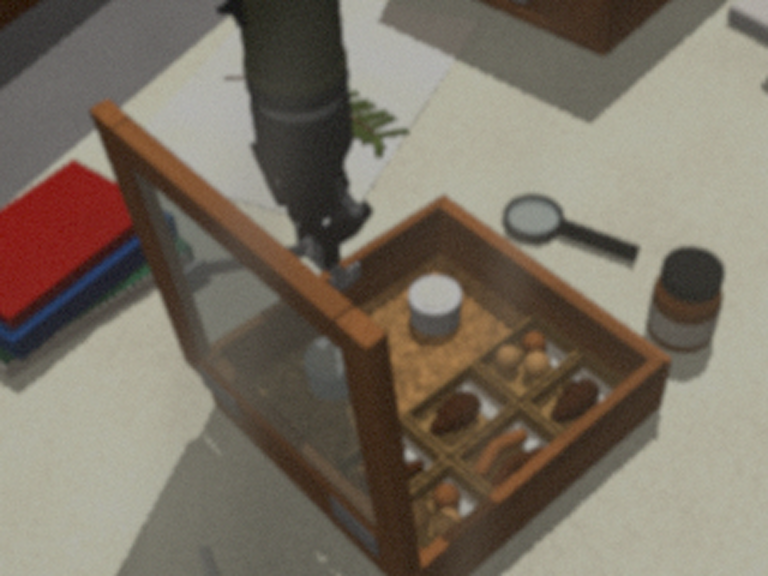

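```bash
python3 -m handwheel '[[[0,0,0],[0,-0.006,-0.019],0],[[0,0,0],[0,-0.012,-0.038],0],[[0,0,0],[0,-0.015,-0.057],0],[[0,0,0],[0,-0.018,-0.077],0],[[0,0,0],[0,-0.019,-0.097],0],[[0,0,0],[0,-0.018,-0.117],0],[[0,0,0],[0,-0.016,-0.137],0],[[0,0,0],[0,-0.013,-0.157],0],[[0,0,0],[0,-0.013,-0.157],0]]'; python3 - <<'E'
from h import *
im=manip.capture("wrist");
cv2.imwrite("pics/w5.png",im[:,:,::-1])
im=manip.capture("scene")[130:370,140:460];cv2.imwrite("pics/s5.png",cv2.resize(im[:,:,::-1],None,fx=2.4,fy=2.4,interpolation=cv2.INTER_CUBIC))
s=manip.read_state();print(loc(s["tool_pos"]))
E
```

```text
clock: 6.8
tool_pos: [0.6254, 0.0435, 0.1253]
ee_rot: [-89.8, -0.1, -18.4]
ft_force: [-0.2, 6.7, 2.8]
finger_gap: 0.0171
[ 0.11920267 -0.02140881  0.1253216 ]
```

View pics/w5.png

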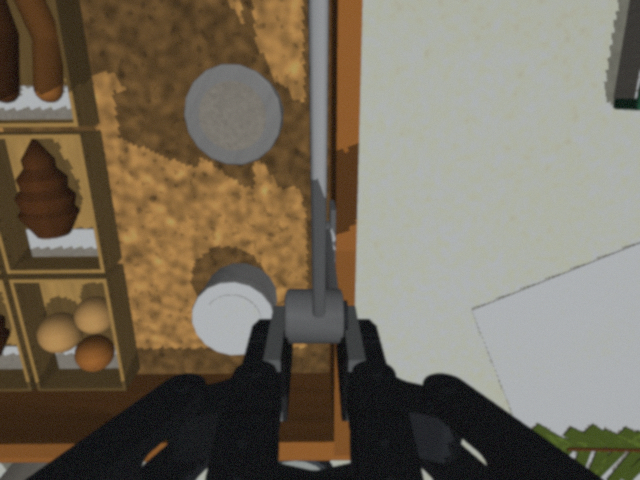

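View pics/s5.png

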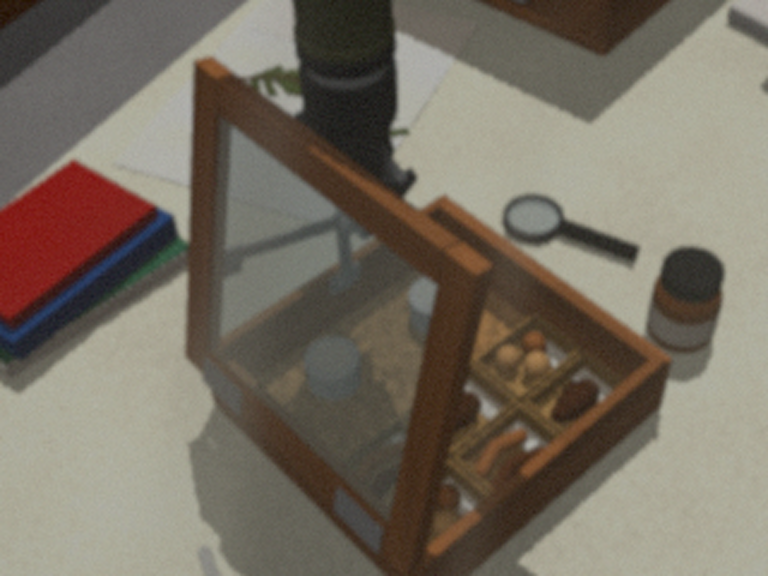

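```bash
python3 -m handwheel '[[[0,0,0],[0,0,0],0.4],[[0,0,0],[0,0,0],0.6],[[0,0,0],[0,0,0],0.6],[[0,0,0],[0,0,0],0.6],[[0,0,0],[0,-0.03,0],0.6],[[0,0,0],[0,-0.1,-0.02],0.6],[[0,0,0],[0,-0.2,-0.06],0.6],[[0,0,0],[0,-0.3,-0.1],0.6]]'
python3 -m handwheel '[[[0,0,0],[0,-0.14,-0.03],0.6],[[0,0,0],[0,-0.28,-0.03],0.3],[[0,0,0],[0,-0.42,-0.03],0],[[0,0,0],[0,-0.56,0],0],[[0,0,0],[0,-0.7,0],0],[[0,0,0],[0,-0.73,0],0],[[0,0,0],[0,-0.73,0],0]]';python3 - <<'E'
from h import *
im=manip.capture("top");cv2.imwrite("pics/t6.png",im[:,:,::-1])
im=manip.capture("scene");cv2.imwrite("pics/s6.png",im[:,:,::-1])
s=manip.read_state();print(loc(s["tool_pos"]),s["q"].round(0))
E
```

```text
clock: 7.7
tool_pos: [0.615, 0.0133, 0.215]
ee_rot: [-90.0, 0.0, -18.3]
ft_force: [0.2, 0.0, -0.1]
finger_gap: 0.0515
clock: 8.4
tool_pos: [0.616, 0.0135, 0.436]
ee_rot: [-89.9, -0.3, -18.4]
ft_force: [0.4, -0.1, -0.6]
finger_gap: 0.0002
[ 0.11867557 -0.05327555  0.43189438] [ -3.  16.  60.  -0. 104.  16.]
```

View pics/t6.png

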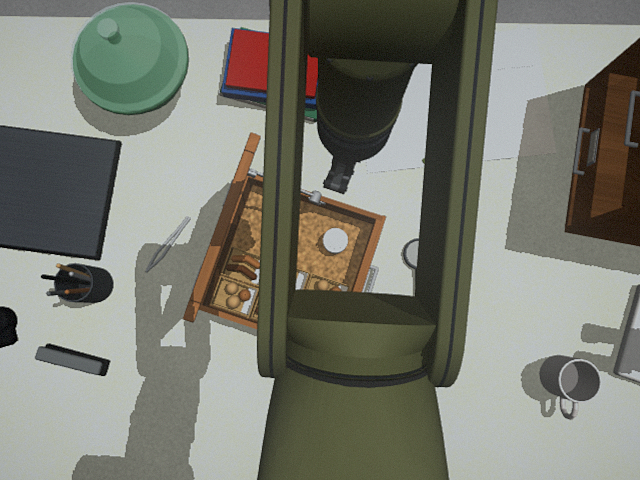

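View pics/s6.png

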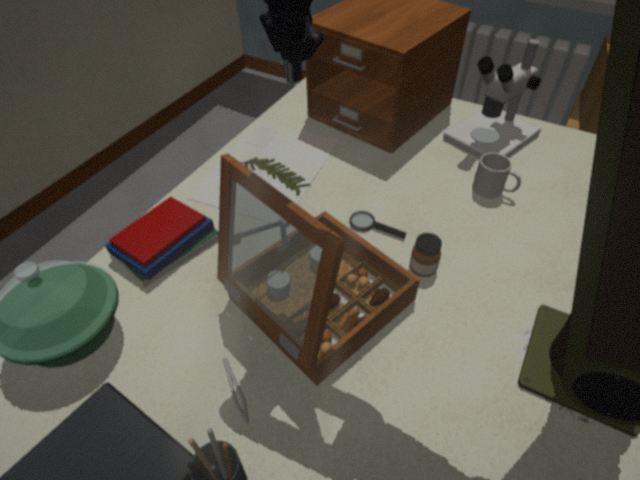

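```bash
cat >> h.py <<'E'
def lidpt(th,r=.28,n=.016,x=0):
    return np.array([x,.14-r*np.cos(th)+n*np.sin(th),.075+r*np.sin(th)+n*np.cos(th)])
E
python3 - <<'E'
from h import *
S=cal("scene");T=cal("top")
for th in (1.0,1.1,1.2,1.3,1.35):
    print(th,*[proj(C,W(P,lidpt(th,n=n,x=x))).round(0)[0] for C in(S,T) for x in(.14,-.14) for n in (0,.016)])
im=cv2.imread("pics/s6.png")[140:390,200:430];cv2.imwrite("pics/s6z.png",cv2.resize(im,None,fx=2.4,fy=2.4,interpolation=cv2.INTER_CUBIC))
E
```

```text
1.0 [273. 148.] [266. 147.] [387. 227.] [381. 227.] [321. 162.] [312. 157.] [257. 341.] [247. 339.]
1.1 [261. 147.] [254. 147.] [377. 228.] [371. 230.] [305. 154.] [296. 149.] [240. 336.] [229. 333.]
1.2 [249. 148.] [241. 148.] [365. 231.] [358. 234.] [288. 146.] [278. 141.] [221. 331.] [210. 327.]
1.3 [235. 150.] [228. 151.] [353. 236.] [345. 240.] [271. 138.] [260. 134.] [202. 324.] [191. 321.]
1.35 [229. 151.] [220. 153.] [346. 239.] [338. 243.] [261. 134.] [251. 130.] [192. 321.] [181. 318.]
```

View pics/s6z.png

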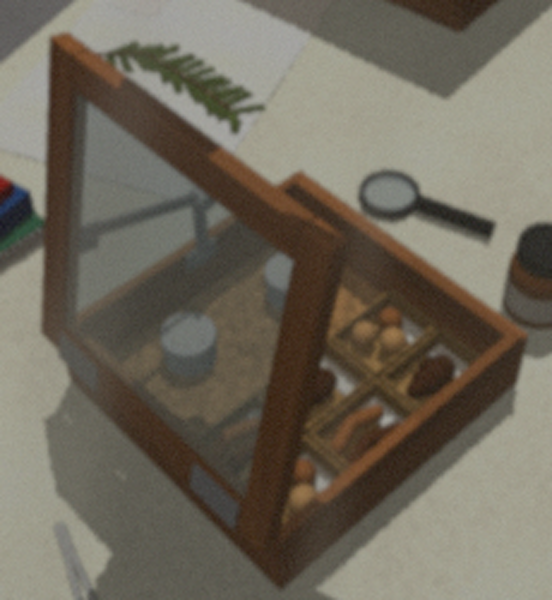

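```bash
python3 -m handwheel '[[[0,0,0],[-0.07,0,0.12],0],[[0,0,0],[-0.14,0,0.24],0],[[0,0,0],[-0.21,0,0.36],0],[[0,0,0],[-0.28,0,0.48],0],[[0,0,0],[-0.35,0,0.6],0],[[0,0,0],[-0.396,0,0.71],0],[[0,0,0],[-0.396,0,0.71],0],[[0,0,0],[-0.396,0,0.71],0]]'
python3 - <<'E'
from h import *
s=manip.read_state();print(loc(s["tool_pos"]),s["ee_rot"],s["ft_force"].round(1),s["clock"])
l=loc(s["tool_pos"])
for th in (1.4,1.35,1.3):
  a=lidpt(th,.262)+[0,.011,0]; d=a-l;print(th,a,"units",(d[0]/.3,-d[2]/.3,d[1]/.3))
im=manip.capture("scene");cv2.imwrite("pics/s7.png",im[:,:,::-1])
E
```

```text
clock: 9.3
tool_pos: [0.5689, 0.2535, 0.4303]
ee_rot: [-90.2, 0.2, -18.3]
ft_force: [-0.2, -0.2, -0.3]
finger_gap: -0.0002
[-0.00062109  0.15998443  0.43029553] [-90.20361854   0.19318878 -18.27129735] [-0.2 -0.2 -0.3] 9.3
1.4 [0.        0.1222358 0.3359073] units (np.float64(0.0020702969516852208), np.float64(0.31462743382496794), np.float64(-0.1258287497804978))
1.35 [0.         0.10923182 0.33414363] units (np.float64(0.0020702969516852208), np.float64(0.3205063564893248), np.float64(-0.1691753582241729))
1.3 [0.         0.09633224 0.33173223] units (np.float64(0.0020702969516852208), np.float64(0.3285443595119096), np.float64(-0.21217397102356114))
```

View pics/s7.png

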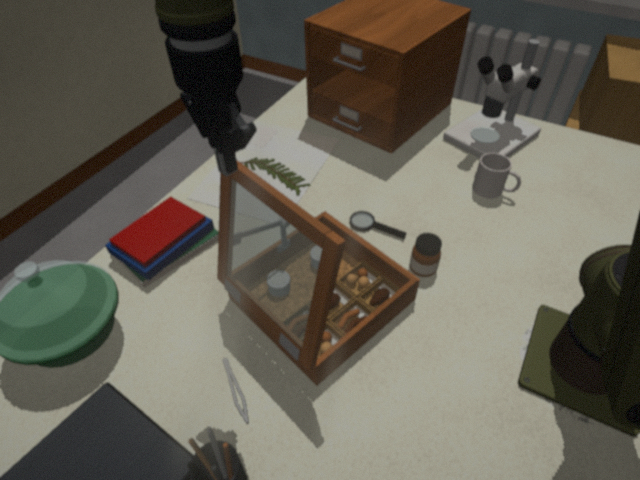

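```bash
python3 -m handwheel '[[[0,0,0],[0,0.1,0],0],[[0,0,0],[0,0.2,0],0],[[0,0,0],[0,0.28,0],0],[[0,0,0],[0,0.32,0],0],[[0,0,0],[0,0.32,0],0],[[0,0,0],[0,0.32,-0.06],0],[[0,0,0],[0,0.32,-0.09],0],[[0,0,0],[0,0.32,-0.09],0]]'
python3 - <<'E'
from h import *
s=manip.read_state();print(loc(s["tool_pos"]),s["ft_force"].round(1),proj(cal("scene"),s["tool_pos"]))
im=manip.capture("scene")[80:390,140:430];cv2.imwrite("pics/s8.png",cv2.resize(im[:,:,::-1],None,fx=1.9,fy=1.9))
l=loc(s["tool_pos"])
for th in np.arange(1.4,-.08,-.05):
  a=lidpt(th,.262)+[0,.011,0]; d=(a-l)/.3;print(round(th,2),round(-d[2],3),round(d[1],3))
E
```

```text
clock: 10.15
tool_pos: [0.5614, 0.2258, 0.3388]
ee_rot: [-89.9, -0.1, -18.5]
ft_force: [0.3, 0.3, 0.0]
finger_gap: -0.0001
[0.00094714 0.13134194 0.33879727] [0.3 0.3 0. ] [[253.93339908 211.17882462]]
1.4 0.01 -0.03
1.35 0.016 -0.074
1.3 0.024 -0.117
1.25 0.034 -0.159
1.2 0.046 -0.201
1.15 0.06 -0.243
1.1 0.077 -0.283
1.05 0.095 -0.323
1.0 0.116 -0.361
0.95 0.138 -0.399
0.9 0.162 -0.436
0.85 0.188 -0.471
0.8 0.216 -0.505
0.75 0.245 -0.537
0.7 0.276 -0.568
0.65 0.308 -0.597
0.6 0.342 -0.625
0.55 0.377 -0.651
0.5 0.414 -0.675
0.45 0.451 -0.698
0.4 0.49 -0.718
0.35 0.53 -0.737
0.3 0.57 -0.753
0.25 0.612 -0.767
0.2 0.654 -0.78
0.15 0.696 -0.79
0.1 0.739 -0.798
0.05 0.782 -0.804
-0.0 0.826 -0.808
-0.05 0.87 -0.809
```

View pics/s8.png

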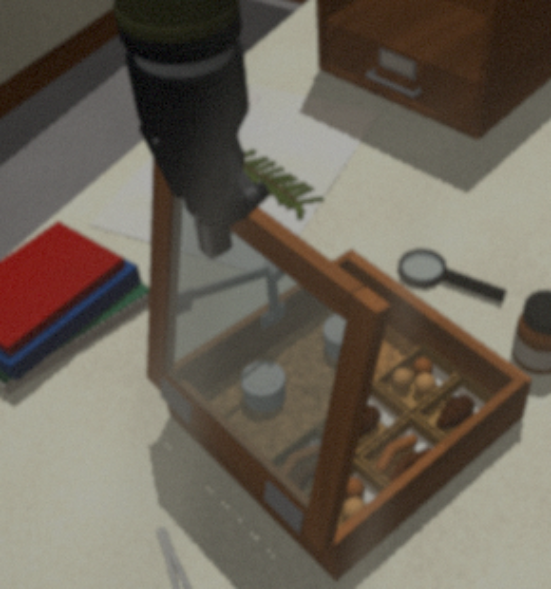

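```bash
python3 -m handwheel '[[[0,0,0],[0,0.01,-0.03],0],[[0,0,0],[0,0.016,-0.074],0],[[0,0,0],[0,0.024,-0.117],0],[[0,0,0],[0,0.034,-0.159],0],[[0,0,0],[0,0.046,-0.201],0],[[0,0,0],[0,0.06,-0.243],0],[[0,0,0],[0,0.077,-0.283],0],[[0,0,0],[0,0.095,-0.323],0],[[0,0,0],[0,0.116,-0.361],0],[[0,0,0],[0,0.116,-0.361],0]]'
python3 - <<'E'
from h import *
s=manip.read_state();print(loc(s["tool_pos"]),s["ft_force"].round(1),proj(cal("scene"),s["tool_pos"]))
im=manip.capture("scene")[80:390,140:430];cv2.imwrite("pics/s9.png",cv2.resize(im[:,:,::-1],None,fx=1.9,fy=1.9))
l=loc(s["tool_pos"])
for th in np.arange(.95,-.08,-.05):
  a=lidpt(th,.262)+[0,.011,0]; d=(a-l)/.3;print(round(th,2),round(-d[2],3),round(d[1],3))
E
```

```text
clock: 11.2
tool_pos: [0.5255, 0.1227, 0.3009]
ee_rot: [-90.2, 0.1, -18.5]
ft_force: [-1.1, -0.1, -0.8]
finger_gap: 0.0002
[-0.00054549  0.02215476  0.30092024] [-1.1 -0.1 -0.8] [[310.1502978  197.66427681]]
0.95 0.012 -0.035
0.9 0.036 -0.072
0.85 0.062 -0.107
0.8 0.089 -0.141
0.75 0.119 -0.173
0.7 0.15 -0.204
0.65 0.182 -0.233
0.6 0.216 -0.261
0.55 0.251 -0.287
0.5 0.288 -0.311
0.45 0.325 -0.334
0.4 0.364 -0.354
0.35 0.404 -0.373
0.3 0.444 -0.389
0.25 0.485 -0.404
0.2 0.527 -0.416
0.15 0.57 -0.426
0.1 0.613 -0.434
0.05 0.656 -0.44
-0.0 0.7 -0.444
-0.05 0.743 -0.445
```

View pics/s9.png

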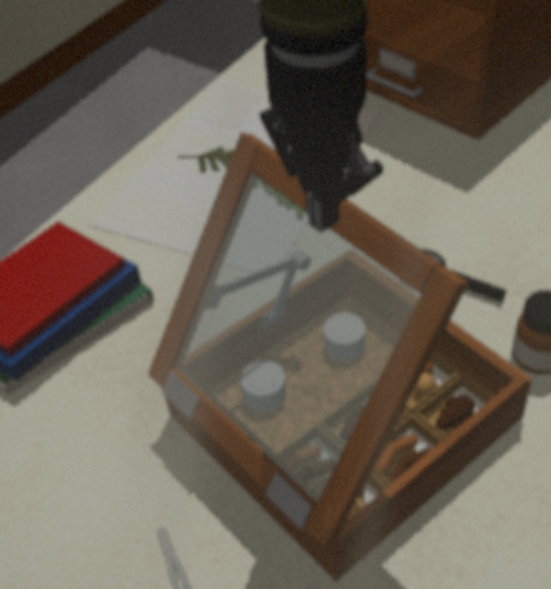

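Lid follows (≈1.0 rad), stay folding, force about 1 N. Continue.

```bash
python3 -m handwheel '[[[0,0,0],[0,0.012,-0.035],0],[[0,0,0],[0,0.036,-0.072],0],[[0,0,0],[0,0.062,-0.107],0],[[0,0,0],[0,0.089,-0.141],0],[[0,0,0],[0,0.119,-0.173],0],[[0,0,0],[0,0.15,-0.204],0],[[0,0,0],[0,0.182,-0.233],0],[[0,0,0],[0,0.216,-0.261],0],[[0,0,0],[0,0.251,-0.287],0],[[0,0,0],[0,0.251,-0.287],0]]'
python3 - <<'E'
from h import *
s=manip.read_state();print(loc(s["tool_pos"]),s["ft_force"].round(1),proj(cal("scene"),s["tool_pos"]))
im=manip.capture("scene")[80:390,140:430];cv2.imwrite("pics/s10.png",cv2.resize(im[:,:,::-1],None,fx=1.9,fy=1.9))
l=loc(s["tool_pos"])
for th in np.arange(.5,-.08,-.05):
  a=lidpt(th,.262)+[0,.011,0]; d=(a-l)/.3;print(round(th,2),round(-d[2],3),round(d[1],3))
E
```

```text
clock: 12.25
tool_pos: [0.4979, 0.0421, 0.2247]
ee_rot: [-90.1, 0.3, -18.4]
ft_force: [0.6, 0.3, -0.3]
finger_gap: 0.0003
[-0.00126651 -0.06299734  0.22471426] [ 0.6  0.3 -0.3] [[345.78045098 208.03831975]]
0.5 0.034 -0.028
0.45 0.071 -0.05
0.4 0.11 -0.07
0.35 0.149 -0.089
0.3 0.19 -0.105
0.25 0.231 -0.12
0.2 0.273 -0.132
0.15 0.316 -0.142
0.1 0.359 -0.15
0.05 0.402 -0.156
0.0 0.446 -0.16
-0.05 0.489 -0.162
```

View pics/s10.png

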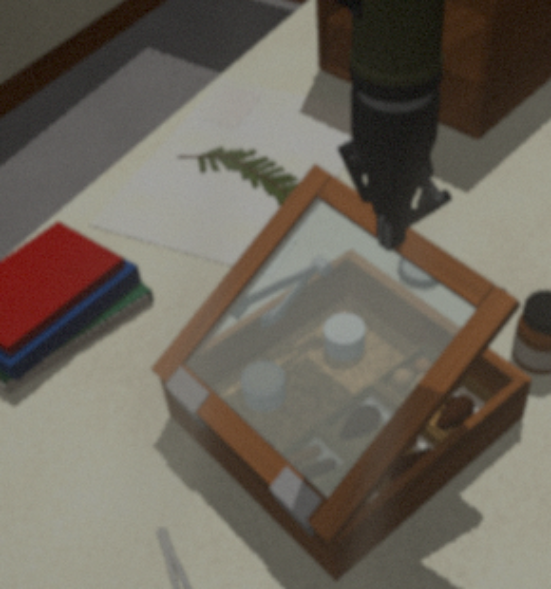

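```bash
python3 -m handwheel '[[[0,0,0],[0,0.034,-0.028],0],[[0,0,0],[0,0.071,-0.05],0],[[0,0,0],[0,0.11,-0.07],0],[[0,0,0],[0,0.149,-0.089],0],[[0,0,0],[0,0.19,-0.105],0],[[0,0,0],[0,0.231,-0.12],0],[[0,0,0],[0,0.273,-0.132],0],[[0,0,0],[0,0.3,-0.138],0],[[0,0,0],[0,0.325,-0.144],0],[[0,0,0],[0,0.345,-0.148],0]]'
python3 - <<'E'
from h import *
s=manip.read_state();print(loc(s["tool_pos"]),s["ft_force"].round(1),proj(cal("scene"),s["tool_pos"]))
im=manip.capture("scene")[80:390,140:430];cv2.imwrite("pics/s11.png",cv2.resize(im[:,:,::-1],None,fx=1.9,fy=1.9))
l=loc(s["tool_pos"])
for th in np.arange(.1,-.08,-.05):
  a=lidpt(th,.262)+[0,.011,0]; d=(a-l)/.3;print(round(th,2),round(-d[2],3),round(d[1],3))
E
```

```text
clock: 13.3
tool_pos: [0.4855, 0.0008, 0.1225]
ee_rot: [-90.0, 0.1, -18.4]
ft_force: [0.3, -0.6, 0.5]
finger_gap: -0.0002
[ 4.83856333e-05 -1.06132291e-01  1.22525843e-01] [ 0.3 -0.6  0.5] [[358.82736947 234.54230897]]
0.1 0.018 -0.007
0.05 0.062 -0.012
0.0 0.105 -0.016
-0.05 0.149 -0.018
```

View pics/s11.png

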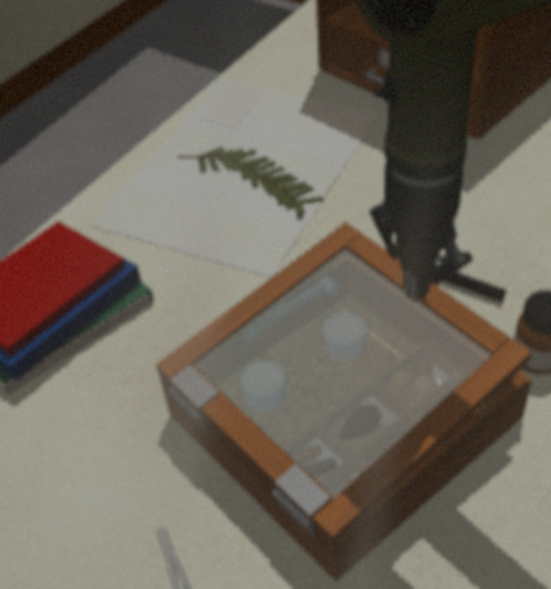

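```bash
python3 -m handwheel '[[[0,0,0],[0,0.015,-0.005],0],[[0,0,0],[0,0.03,-0.008],0],[[0,0,0],[0,0.045,-0.01],0],[[0,0,0],[0,0.06,-0.012],0],[[0,0,0],[0,0.075,-0.014],0],[[0,0,0],[0,0.085,-0.015],0],[[0,0,0],[0,0.095,-0.015],0],[[0,0,0],[0,0.1,-0.016],0],[[0,0,0],[0,0.1,-0.016],0]]'

```

```text
clock: 14.25
tool_pos: [0.4841, -0.0036, 0.093]
ee_rot: [-90.0, 0.0, -18.4]
ft_force: [-0.9, -0.4, 0.3]
finger_gap: 0.0
```

```bash
python3 -m handwheel '[[[0,0,0],[0,0.005,0],0],[[0,0,0],[0,0.01,0],0],[[0,0,0],[0,0.01,0],0]]'; python3 -m handwheel '[[[0,0,0],[0,0.005,0],0],[[0,0,0],[0,0.005,0],0]]'

```

```text
clock: 14.55
tool_pos: [0.4845, -0.0037, 0.091]
ee_rot: [-90.0, -0.0, -18.4]
ft_force: [-2.1, -0.0, 6.7]
finger_gap: -0.0002
clock: 14.75
tool_pos: [0.4845, -0.0037, 0.0908]
ee_rot: [-90.0, -0.1, -18.4]
ft_force: [-4.4, 0.3, 17.5]
finger_gap: -0.0001
```

```bash
python3 -m handwheel '[[[0,0,0],[0,-0.03,0],0],[[0,0,0],[0,-0.1,0],0],[[0,0,0],[0,-0.24,0],0],[[0,0,0],[0,-0.38,0],0],[[0,0,0],[0,-0.5,-0.05],0],[[0,0,0],[0,-0.6,-0.12],0],[[0,0,0],[0,-0.6,-0.26],0],[[0,0,0],[0,-0.6,-0.4],0],[[0,0,0],[0,-0.6,-0.5],0],[[0,0,0],[0,-0.6,-0.5],0]]'
python3 - <<'E'
from h import *
S=cal("scene");T=cal("top")
for n,C in(("scene",S),("top",T)):
    im=manip.capture(n).copy()
    for th in(0,):
        for x in(.14,-.14):
            u=proj(C,W(P,lidpt(th,x=x)))[0];cv2.circle(im,tuple(int(round(v)) for v in u),1,(0,255,0),-1);print(n,u)
    cv2.imwrite(f"pics/{n}12.png",im[:,:,::-1])
    if n=="scene": cv2.imwrite("pics/s12z.png",cv2.resize(im[180:390,200:450,::-1],None,fx=3,fy=2.8))
for c in("scene","top"):
  for l in("seed_jar_mid","magnifier_mid","forceps_mid"):
    d=manip.silhouettes(c,l)[:1];print(c,l,[(round(x["score"],2),x["extent"]) for x in d])
E
```

```text
clock: 15.75
tool_pos: [0.4362, -0.1489, 0.2691]
ee_rot: [-90.1, -0.0, -18.6]
ft_force: [1.1, 0.7, 0.3]
finger_gap: -0.0001
scene [324.97559835 205.08770407]
scene [419.90234157 273.79310016]
top [384.98564709 214.99399055]
top [337.17930147 357.49178823]
scene seed_jar_mid [(0.85, [411.7, 231.5, 441.8, 276.9])]
scene magnifier_mid [(0.88, [350.8, 211.6, 403.5, 237.1])]
scene forceps_mid [(0.8, [223.9, 353.4, 247.6, 423.2])]
top seed_jar_mid [(0.8, [374.0, 330.6, 406.0, 364.9])]
top magnifier_mid [(0.59, [402.8, 236.1, 435.7, 312.0])]
top forceps_mid [(0.68, [145.7, 220.4, 189.9, 268.6])]
```

View pics/s12z.png

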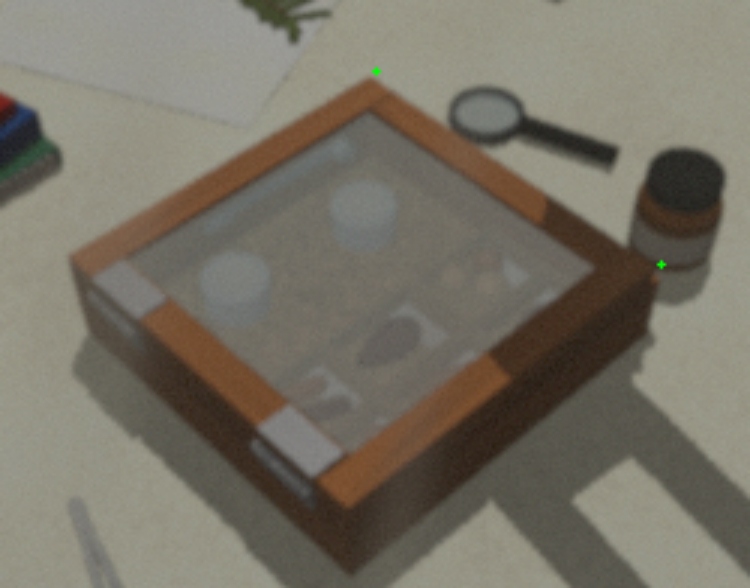

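View pics/top12.png

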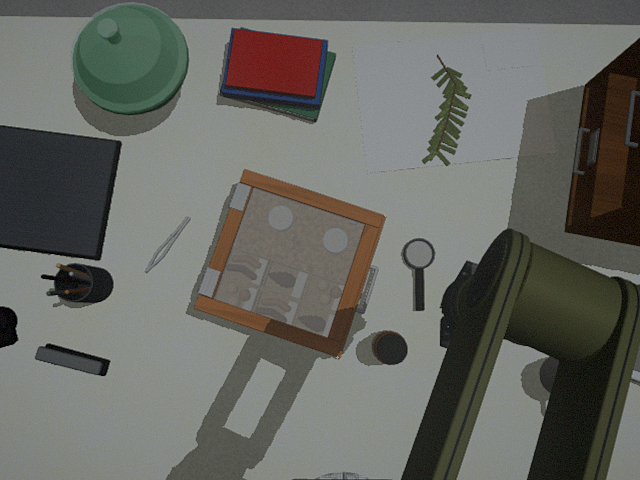

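```bash
python3 -c "
from station import manip
manip.close_job();print(manip.read_state()['clock'])"
```

```text
the job is handed in; nothing more can be done
the job is handed in; nothing more can be done
```

The lid is shut and I handed the job in at about 16 s of the 56 s allowed; handing in gives no verdict.

- **Stay:** I pinched the elbow knob and lifted it along its arc to about 1.4–1.6 rad. The lid came to about 1.35 rad and stayed there when I let go.
- **Lid:** I pressed closed fingertips on the free-edge strip from behind and brought the lid down at about 0.5 rad/s, slower over the last part. Readings between moves stayed around 1 N. It seated at tip height 0.0908 m, against 0.091 m expected, and the final press read 17.5 N. I then backed the arm clear.
- **Last checks:** In the last pictures the lid's free corners lie level with, or a few pixels below, where a shut lid should be, with no gap showing. The stay looks folded flat under the glass. The tins, jar, lens and forceps appear where they started, judged by eye rather than measured.
- **Not measured:** The stay and lid angles come from the arm path and the pictures.
- **A mismatch:** At release the arm path put the stay near 1.35 rad, while the picture put the lid at 1.35 rad, which goes with a stay near 1.57 rad. Either way the stay was well out of its lock.

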